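# Hang the guard on the loaded test cell

### The job

One of the two test cells holds the steel pressure vessel: take the yellow guard door from its rack, hang it, open, with both knuckles fully down on that cell's two hinge pins, then swing it fully shut under the red keeper and let go. Leave the vessel, the gauge, the bottle and the jar standing where they are.

Things in the scene. Friction and masses are not known exactly. Their poses are not given: they have to be found in the camera images.
- guard: Yellow sheet guard door, loose, about 350 g, upright in the rack at the start. Panel 149 x 8 x 96 mm; origin: centre of its lower edge; x along it from hinge end to free end, y its normal, z up. Hung and shut, its x points along the cell's -y, panel in the cell's plane x -62 mm, lower edge at z 64. It opens to the cell's -x, clockwise from above; turns freely, stays where left.
- knuckle_low (a point): Centre of the lower face of the guard's lower knuckle: a steel ring, 22 mm outer and 12 mm inner diameter, 14 mm high, axis along z, at x -92.5, z 6 mm of the guard.
- knuckle_up (a point): Centre of the lower face of the guard's upper knuckle, the same ring 68 mm above the other (guard x -92.5, z 74 mm).
- guard_handle (a point): Centre of the guard's black grip bar (60 x 12 x 34 mm), 113 mm above the panel's lower edge; pinch it across its 12 mm.
- guard_free (a point): Middle of the guard's free end edge, 167 mm from the knuckles' axis. When the hung guard is let go this end may sag some 4 mm.
- rack: Black storage rack fixed to the bench, base 130 x 50 x 10 mm, with two rails (120 long, 10 thick, up to z 40 mm) leaving a 10.5 mm slot along its x; the guard stands in it on the base. Origin on the bench under its centre. The guard lifts straight out (30 mm deep).
- cell_a: Test cell on the robot's left (y +), fixed, like the other: open-topped blue box on a grey base, open at its front (-x, roughly to the robot). Origin on the bench, mid-line; z up, x to the back, y to the hinge side. Mm: base x -55..95, y +-100, top (floor) z 30; side walls y +-96, 8 thick, x -35..95, up to z 150; back wall x 91, up to z 130.
- cell_b: Test cell on the robot's right (y -), fixed, like the other: open-topped blue box on a grey base, open at its front (-x, roughly to the robot). Origin on the bench, mid-line; z up, x to the back, y to the hinge side. Mm: base x -55..95, y +-100, top (floor) z 30; side walls y +-96, 8 thick, x -35..95, up to z 150; back wall x 91, up to z 130.
- vessel: The test piece: a steel pressure vessel, upright cylinder 56 mm diameter, 95 mm high with a brass fitting on top. It stands on the floor of one of the two cells, within 40 mm of the cell's mid-line point: that cell is the one to guard. Origin: centre of its underside.
- gauge: Bystander: dial gauge with a yellow face on a black 50 mm square base, 111 mm high, parked in the other cell. Origin: centre of its underside.
- bottle: Bystander: white bottle with a blue cap, 54 mm diameter, 150 mm high, standing on the bench about 190 mm in front of the middle of one of the cells. Origin: centre of its underside.
- jar: Bystander: amber jar, 60 mm diameter, 100 mm high, standing likewise in front of the other cell. Origin: centre of its underside.
- cell_a_pin_low (a point): Axis of cell_a's lower hinge pin, on the top face of its bracket, where a seated knuckle's lower face rests. The upright brass pin: 10 mm diameter for 10 mm, then a cone to 4 mm at its tip 16 mm up. Cell frame: x -62, y 85, z 70. Its bracket: x -71..-40, y 74..96, 10 thick, on a post x -43..-23, y 76..100, up to z 155.
- cell_a_pin_up (a point): Axis of cell_a's upper hinge pin, on the top face of its bracket, where a seated knuckle's lower face rests. The upright brass pin: 10 mm diameter for 10 mm, then a cone to 4 mm at its tip 16 mm up. Cell frame: x -62, y 85, z 138. Its bracket: x -71..-40, y 74..96, 10 thick. It hangs over the lower pin: bring the guard in from the front 17..40 mm above its seat, then lower.
- cell_a_strike (a point): Where the middle of the guard's free end edge comes when it is hung on cell_a and shut against the dark strike post (cell frame, mm: x -56..-36, y -100..-72, up to z 182). On the post a red keeper lug, x -84..-36, y -100..-72, z 170..182, overhangs the shut guard's top by 10: shut, it cannot be lowered on; 0.25 rad or more open it passes the lug.
- cell_b_pin_low (a point): Axis of cell_b's lower hinge pin, on the top face of its bracket, where a seated knuckle's lower face rests. The upright brass pin: 10 mm diameter for 10 mm, then a cone to 4 mm at its tip 16 mm up. Cell frame: x -62, y 85, z 70. Its bracket: x -71..-40, y 74..96, 10 thick, on a post x -43..-23, y 76..100, up to z 155.
- cell_b_pin_up (a point): Axis of cell_b's upper hinge pin, on the top face of its bracket, where a seated knuckle's lower face rests. The upright brass pin: 10 mm diameter for 10 mm, then a cone to 4 mm at its tip 16 mm up. Cell frame: x -62, y 85, z 138. Its bracket: x -71..-40, y 74..96, 10 thick. It hangs over the lower pin: bring the guard in from the front 17..40 mm above its seat, then lower.
- cell_b_strike (a point): Where the middle of the guard's free end edge comes when it is hung on cell_b and shut against the dark strike post (cell frame, mm: x -56..-36, y -100..-72, up to z 182). On the post a red keeper lug, x -84..-36, y -100..-72, z 170..182, overhangs the shut guard's top by 10: shut, it cannot be lowered on; 0.25 rad or more open it passes the lug.
Not all that is in view belongs to the job. Of the things shaped like the guard, the yellow one is meant. What is shaped like the vessel but turquoise is not meant.

How it is judged (in metres and radians):
On the way, in this order (a step that is already met when the one before it is completed fails the run):
1. the guard hangs open with both knuckles fully down on the pins of the cell that holds the vessel (((horizontal distance between vessel and cell_a below 0.075 m and horizontal distance between knuckle_low and cell_a_pin_low below 0.005 m and z of knuckle_low in the frame of cell_a_pin_low between -0.004 and 0.004 m and horizontal distance between knuckle_up and cell_a_pin_up below 0.005 m and z of knuckle_up in the frame of cell_a_pin_up between -0.004 and 0.004 m and horizontal distance between guard_free and cell_a_strike above 0.025 m) or (horizontal distance between vessel and cell_b below 0.075 m and horizontal distance between knuckle_low and cell_b_pin_low below 0.005 m and z of knuckle_low in the frame of cell_b_pin_low between -0.004 and 0.004 m and horizontal distance between knuckle_up and cell_b_pin_up below 0.005 m and z of knuckle_up in the frame of cell_b_pin_up between -0.004 and 0.004 m and horizontal distance between guard_free and cell_b_strike above 0.025 m))), for 0.2 s.
2. the hung guard is swung shut (((horizontal distance between vessel and cell_a below 0.075 m and horizontal distance between knuckle_low and cell_a_pin_low below 0.005 m and z of knuckle_low in the frame of cell_a_pin_low between -0.004 and 0.004 m and horizontal distance between knuckle_up and cell_a_pin_up below 0.005 m and z of knuckle_up in the frame of cell_a_pin_up between -0.004 and 0.004 m and horizontal distance between guard_free and cell_a_strike below 0.015 m and angle between guard's own z axis and vertical below 0.08 rad) or (horizontal distance between vessel and cell_b below 0.075 m and horizontal distance between knuckle_low and cell_b_pin_low below 0.005 m and z of knuckle_low in the frame of cell_b_pin_low between -0.004 and 0.004 m and horizontal distance between knuckle_up and cell_b_pin_up below 0.005 m and z of knuckle_up in the frame of cell_b_pin_up between -0.004 and 0.004 m and horizontal distance between guard_free and cell_b_strike below 0.015 m and angle between guard's own z axis and vertical below 0.08 rad))), for 0.2 s.
At the end, for the whole second after the job is handed in: The guard hangs at rest on the cell that holds the vessel: both knuckles within 5 mm of their pins' axes and within 4 mm of the bracket tops in height, upright within 0.08 rad, its free end within 15 mm of the cell's strike point (((horizontal distance between vessel and cell_a below 0.075 m and horizontal distance between knuckle_low and cell_a_pin_low below 0.005 m and z of knuckle_low in the frame of cell_a_pin_low between -0.004 and 0.004 m and horizontal distance between knuckle_up and cell_a_pin_up below 0.005 m and z of knuckle_up in the frame of cell_a_pin_up between -0.004 and 0.004 m and horizontal distance between guard_free and cell_a_strike below 0.015 m and angle between guard's own z axis and vertical below 0.08 rad) or (horizontal distance between vessel and cell_b below 0.075 m and horizontal distance between knuckle_low and cell_b_pin_low below 0.005 m and z of knuckle_low in the frame of cell_b_pin_low between -0.004 and 0.004 m and horizontal distance between knuckle_up and cell_b_pin_up below 0.005 m and z of knuckle_up in the frame of cell_b_pin_up between -0.004 and 0.004 m and horizontal distance between guard_free and cell_b_strike below 0.015 m and angle between guard's own z axis and vertical below 0.08 rad)) and linear speed of guard below 0.02 m/s); the robot touches nothing.
It fails at once if the pressure vessel is shifted by more than 20 mm or tipped (distance of vessel from where it was at the start of the episode above 0.02 m or angle between vessel's own z axis and vertical above 0.3 rad).
It fails at once if the dial gauge is shifted by more than 20 mm or tipped (distance of gauge from where it was at the start of the episode above 0.02 m or angle between gauge's own z axis and vertical above 0.3 rad).
It fails at once if the bottle is shifted by more than 20 mm or tipped (distance of bottle from where it was at the start of the episode above 0.02 m or angle between bottle's own z axis and vertical above 0.3 rad).
It fails at once if the jar is shifted by more than 20 mm or tipped (distance of jar from where it was at the start of the episode above 0.02 m or angle between jar's own z axis and vertical above 0.3 rad).
It also fails if it takes over 46 s, if anything falls off the work surface, if the arm or the gripper's body presses on something with over 40 N, if the wrist force passes 120 N, or if a joint passes its speed limit or range.

### The arm

A 6-joint arm with a two-finger parallel gripper is mounted at the origin on the work surface. World frame = base frame: x ahead of the robot, y to its left, z up, the work surface at z = 0. Lengths are in mm, angles in rad, forces in N, time in s.
With the tool pointing down it reaches from about 375 to 975 mm from the base axis. Payload 3.8 kg.
Tool frame: the origin (TCP) lies on the centre line of the jaws, within the pads' length; the fingertips stand ctrl.tcp_to_tips ahead of it and the grasp point (between the pads) lies 2 mm behind it (ctrl.tcp_to_tips is the distance from the TCP to the fingertips, in mm); z points along the fingers, x is the direction in which the jaws open and shut, and the axes are right-handed (so a half turn about z gives the same grasp; the last joint's range is limited). The gripper opens to 88 mm and grips with 3 to 60 N. Pads are 18 mm wide; open, the fingers measure 123 mm over their backs; the gripper's body (75 mm by 187 mm) begins 45 mm behind the grasp point.
Start: joints at [-1.173, 0.264, 1.604, -0, 1.274, -0.037], TCP at [284.324, -612.191, 255.706] pointing down, gripper open.
Joint ranges: [-2.63, 2.63], [-0.94, 2.18], [0.31, 2.57], [-1.31, 4.45], [0, 2.66], [-2.55, 2.55]. Speed limits (rad/s): [2.57, 2.57, 3.14, 3.14, 3.14, 3.14].

### API

Orientations are given as [roll, pitch, yaw] about the fixed x, y, z axes, in that order (R = Rz(yaw) Ry(pitch) Rx(roll)).
In Python, from workcell import ctrl gives the robot as it stands. Calls block until the motion is done:
- ctrl.goto(position, orientation): joint-space move of the TCP to a pose.
- ctrl.servo_line(position, rot=None, rate=150, guard=None): straight line of the TCP; rot=None keeps the orientation; rate is the mean speed in mm/s. With guard (N) it stops when the force on the tool has changed by that much, and returns True; else False.
- ctrl.move_j(angles): joint-space move.
- ctrl.set_gripper(opening, force=None): finger opening in mm; force is the grip in N (None keeps the last); returns when the fingers have stopped.
- ctrl.pause(seconds).
- ctrl.solve_ik(position, orientation): joint angles nearest the present ones, or None.
- ctrl.read_state(): the state.
- ctrl.capture(name): name is "side" or "top"; returns a dict with "color" (480x640x3 uint8, red, green, blue), "range_z" (480x640 float32, mm along the optical axis (not along the pixel's ray), 0 where there is no reading), "fx", "fy", "cx", "cy" (pixels), "R" (3x3) and "t" (3): a world point X has camera coordinates R X + t. Camera axes: x right, y down, z forward; pixel columns grow to the right and rows downward; lengths in mm; the calibration is good to about 2 mm. A picture is of the moment at which its call begins.
A pose or a line that the arm cannot do raises ctrl.IKError and nothing moves.
- ctrl.finish_job(): hands the job in, once; it reports no verdict.
Trained networks look in a picture, given as the dict that the camera call returned (one of the last four; its "shot" number tells which), for a name from the list of things; names that differ only in an ending like _2 or _b are one class to them, and where a whole thing is asked for, a point or a joint stands for the part that bears it (a point fixed in the world has none). Each returns a list of dicts, best first, with "confidence" (0 to 1); they miss things now and then, are a little off and sometimes report something else, mostly with a low value. They report only what shows in the picture. A call takes as long as a camera call. They do not tell look-alikes from the thing itself.
- ctrl.trace(query, picture): "region" (480x640 bool, what is visible of it) and "extent" ([left, top, right, bottom] in pixels, round what is visible of it).
The state is a dict: "time": time; "joints": joint angles; "joint_velocities": joint speeds; "effort": joint torques, N m; "eef_pos": TCP position; "ee_rot": TCP orientation; "wrist_force": force on the tool from outside, world axes, zero at the start; "moment": the same for the moment, N m; "grip_width": finger opening in mm.
Only numpy, scipy, OpenCV 4.12 (cv2) and the standard library are available. Lean on these libraries where they do the work, as an engineer would, in place of code of your own. Each camera call takes 0.05 s, during which the arm holds its last target. There are 200 camera calls.

## Working session

There is one attempt and no reset: what is moved stays moved. The work goes in short steps, each a Python script; the robot and the scene stay as the last script left them, time stands still between calls to the robot, and variables do not carry over. Pictures are saved under pics/ and viewed, about 8 in all and at most 12, crops included, and the job is handed in when it is done.

```bash
mkdir -p pics; ls; cat > h.py <<'E'
import numpy as np, cv2
from workcell import ctrl
def cloud(p):
    z=p["range_z"].astype(float); v,u=np.mgrid[:480,:640]
    c=np.stack([(u-p["cx"])*z/p["fx"],(v-p["cy"])*z/p["fy"],z],-1)
    X=(c-np.array(p["t"]))@np.array(p["R"])   # R^T (c-t)
    X[z<=0]=np.nan
    return X
def save(p,n): cv2.imwrite(f"pics/{n}.png",p["color"][:,:,::-1])
E
python3 - <<'E'
from h import *
for n in("top","side"):
    p=ctrl.capture(n); save(p,n+"0"); np.savez(n+"0.npz",**{k:np.array(p[k]) for k in("color","range_z","fx","fy","cx","cy","R","t")})
    X=cloud(p); print(n,"campos",(-np.array(p["R"]).T@np.array(p["t"])).round())
    for q in("guard","rack","cell_a","vessel","gauge","bottle","jar"):
        for d in ctrl.trace(q,p):
            m=d["region"]; P=X[m]; P=P[~np.isnan(P[:,0])]
            print(q,round(d["confidence"],2),d["extent"],m.sum(),np.median(P,0).round(),np.percentile(P,[1,99],0).round().tolist(),p["color"][m].mean(0).round())
print(ctrl.tcp_to_tips, ctrl.read_state()["time"])
E
```

```text
pics
top campos [ 299.   -2. 1577.]
guard 0.66 [339.3, 304.1, 383.8, 365.8] 451 [ 319. -127.   94.] [[248.0, -180.0, 1.0], [387.0, -79.0, 134.0]] [88. 68. 73.]
guard 0.63 [229.6, 329.2, 302.3, 338.6] 411 [322. 103.  94.] [[312.0, 16.0, -4.0], [336.0, 190.0, 134.0]] [86. 67. 72.]
guard 0.56 [297.0, 215.8, 314.5, 291.9] 387 [515.  17. 105.] [[429.0, -1.0, -5.0], [611.0, 39.0, 144.0]] [108.  97.  47.]
guard 0.48 [383.2, 149.8, 494.6, 242.7] 6048 [ 659. -318.   34.] [[541.0, -420.0, -0.0], [751.0, -197.0, 184.0]] [75. 77. 85.]
rack 0.89 [295.0, 236.4, 317.5, 289.1] 710 [499.  14.  15.] [[441.0, -19.0, -0.0], [568.0, 43.0, 46.0]] [36. 35. 32.]
cell_a 0.74 [385.4, 150.6, 492.9, 245.4] 5843 [ 658. -318.   34.] [[542.0, -418.0, 3.0], [749.0, -198.0, 184.0]] [74. 77. 85.]
cell_a 0.65 [131.0, 151.0, 237.6, 247.9] 5878 [651. 318.  32.] [[538.0, 189.0, 8.0], [747.0, 419.0, 182.0]] [83. 87. 96.]
vessel 0.97 [346.3, 170.6, 376.0, 194.1] 525 [ 695. -123.   67.] [[676.0, -154.0, -5.0], [743.0, -99.0, 96.0]] [ 44. 112.  96.]
vessel 0.77 [431.5, 185.5, 455.5, 213.8] 514 [ 652. -321.   98.] [[631.0, -3
[... 2134 characters left out ...]
[[678.0, -139.0, 2.0], [730.0, -94.0, 96.0]] [ 70. 130. 117.]
vessel 0.61 [295.8, 154.2, 315.0, 197.0] 492 [ 648. -315.   88.] [[604.0, -411.0, 30.0], [705.0, -200.0, 153.0]] [141. 134. 121.]
gauge 0.93 [115.3, 334.7, 164.6, 384.8] 1676 [650. 332. 110.] [[634.0, 303.0, 31.0], [709.0, 354.0, 142.0]] [102.  91.  64.]
bottle 0.76 [350.8, 176.3, 375.8, 238.8] 1241 [ 470. -219.   72.] [[447.0, -443.0, -1.0], [538.0, -208.0, 151.0]] [145. 144. 143.]
bottle 0.55 [53.6, 265.1, 219.0, 453.2] 20224 [644. 342.  88.] [[539.0, 194.0, 4.0], [751.0, 433.0, 182.0]] [68. 80. 99.]
jar 0.81 [261.3, 345.3, 303.6, 412.7] 2347 [454. 259.  75.] [[432.0, 215.0, 2.0], [487.0, 272.0, 102.0]] [154. 131. 111.]
17.0 0.8
```

```bash
python3 - <<'E'
from h import *
a=cv2.imread("pics/top0.png")[130:380,120:510]; cv2.imwrite("pics/top0c.png",cv2.resize(a,None,fx=2,fy=2,interpolation=cv2.INTER_CUBIC))
b=cv2.imread("pics/side0.png")[120:320,220:480]; cv2.imwrite("pics/side0c.png",cv2.resize(b,None,fx=3,fy=3,interpolation=cv2.INTER_CUBIC))
E
```

```text
(no output)
```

View pics/top0c.png

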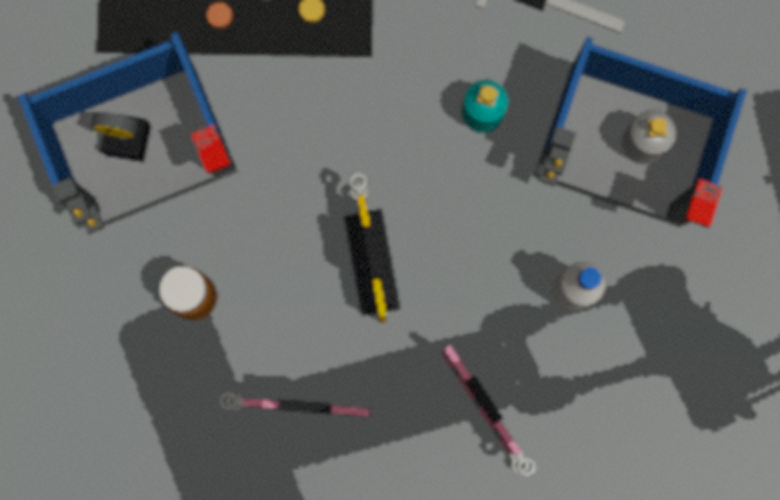

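View pics/side0c.png

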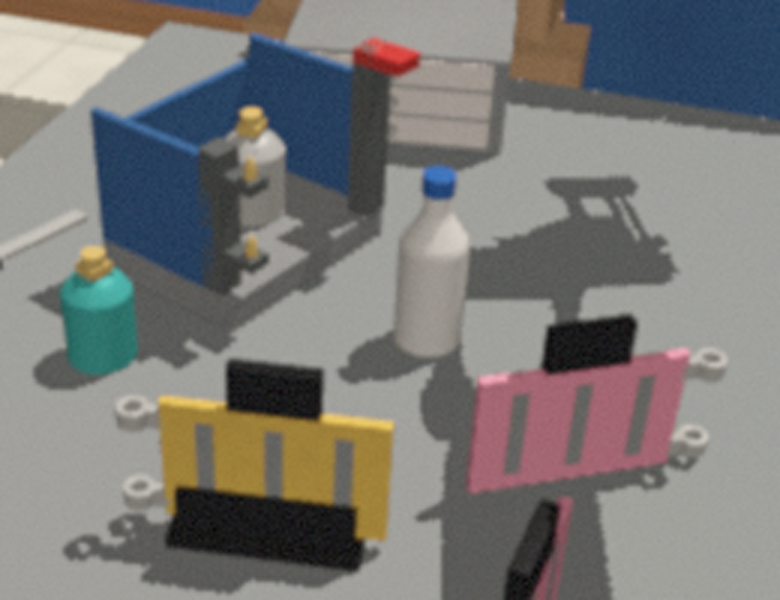

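The yellow guard stands in the rack (crop ~370,250). The two pink guards are look-alikes. The steel vessel is in the right cell, cell_b (crop 652,130), and the turquoise one beside it is a decoy. The bottle stands in front of cell_b. The poses now come from fitting box models to the depth data.

```bash
cat > fit.py <<'E'
from h import *
from scipy.optimize import least_squares
def B(x0,x1,y0,y1,z0,z1): return np.array([[x0,y0,z0],[x1,y1,z1]],float)
CELL=[B(-55,95,-100,100,0,30),B(-35,95,92,100,30,150),B(-35,95,-100,-92,30,150),B(87,95,-100,100,30,130),
 B(-71,-40,74,96,60,70),B(-71,-40,74,96,128,138),B(-43,-23,76,100,30,155),B(-56,-36,-100,-72,30,182),B(-84,-36,-100,-72,170,182)]
GUARD=[B(-74.5,74.5,-4,4,0,96),B(-30,30,-6,6,96,130)]
CELLC=[(-62,85,70,86,4),(-62,85,138,154,4)]
GUARDC=[(-92.5,0,6,20,11),(-92.5,0,74,88,11)]
def sdf(P,boxes,cyl=()):
    D=[]
    for b in boxes:
        q=np.abs(P-b.mean(0))-(b[1]-b[0])/2
        D.append(np.linalg.norm(np.maximum(q,0),axis=1)+np.minimum(q.max(1),0))
    for x,y,z0,z1,r in cyl:
        q=np.stack([np.hypot(P[:,0]-x,P[:,1]-y)-r,np.abs(P[:,2]-(z0+z1)/2)-(z1-z0)/2],1)
        D.append(np.linalg.norm(np.maximum(q,0),axis=1)+np.minimum(q.max(1),0))
    return np.min(D,0)
def toloc(P,s,z0):
    c,sn=np.cos(s[2]),np.sin(s[2]); d=P-[s[0],s[1],z0]
    return np.stack([c*d[:,0]+sn*d[:,1],-sn*d[:,0]+c*d[:,1],d[:,2]],1)
def fit(P,s0,boxes,cyl,z0,dz=False,win=((-1e3,1e3),)*3,g=15):
    s=np.array(list(s0)+([z0] if dz else []),float)
    for g_ in (g,8,5):
        L=toloc(P,s,s[3] if dz else z0); k=np.abs(sdf(L,boxes,cyl))<g_
        for i,(a,b) in enumerate(win): k&=(L[:,i]>a)&(L[:,i]<b)
        Q=P[k]
        r=least_squares(lambda v:sdf(toloc(Q,v,v[3] if dz else z0),boxes,cyl),s,loss="soft_l1",f_scale=1.5,x_scale=[1,1,.01]+([1] if dz else []))
        s=r.x
    return s,len(Q),np.median(np.abs(sdf(toloc(Q,s,s[3] if dz else z0),boxes,cyl)))
E
python3 - <<'E'
from fit import *
C={n:(lambda d:(cloud(d).reshape(-1,3)))(dict(np.load(n+"0.npz"))) for n in("top","side")}
C={k:v[~np.isnan(v[:,0])] for k,v in C.items()}
C["both"]=np.vstack(list(C.values()))
for k,P in C.items():
    P=P[P[:,2]>4]
    print(k,"cell",*fit(P,(650,-318,-.26),CELL,CELLC,0,True,g=15))
    Q=P[(P[:,2]>45)]
    print(k,"guard",*fit(Q,(510,17,-2.96),GUARD,GUARDC,10,True))
    for nm,c,zt in(("bottle",(467,-231),40),("vessel",(652,-321),50)):
        q=P[(np.hypot(*(P[:,:2]-c).T)<45)&(P[:,2]>zt)&(P[:,2]<(100 if nm=="bottle" else 95))]
        r=least_squares(lambda v:np.hypot(q[:,0]-v[0],q[:,1]-v[1])-27.5,c,loss="soft_l1")
        print(nm,r.x,len(q))
E
```

```text
top cell [ 6.41577351e+02 -2.97631127e+02 -3.18869301e-01 -6.34808986e-01] 5274 1.4023278153783068
top guard [500.88171773  14.25329869  -2.95305322  10.5930204 ] 346 1.2993011942406278
bottle [ 472.70029774 -241.51156741] 203
vessel [ 659.16228466 -329.46523623] 189
side cell [ 6.41766967e+02 -3.01267692e+02 -3.24115141e-01  4.17802343e-01] 6611 0.8475281052069477
side guard [503.43866811  16.59511513  -2.94599909  10.28851331] 2724 0.7282591577026134
bottle [ 474.37643075 -238.56979713] 547
vessel [ 661.51703114 -326.08310267] 154
both cell [ 6.41111129e+02 -3.01414998e+02 -3.24077100e-01 -9.83586031e-02] 11999 1.1807741177865694
both guard [502.54823607  16.38492259  -2.9458196   10.3789991 ] 3071 0.8161514741452764
bottle [ 474.17509154 -238.96341326] 750
vessel [ 659.749764   -328.76546185] 343
```

```bash
cat >> h.py <<'E'
PI=np.pi
def pose(g): return [g[0],g[1],g[3]+116],[PI,0,g[2]+PI/2]
def hung(cell,op,h,out=0,side=0):
    """guard pose hung on cell (x,y,yaw), opened op, h above the seat, out along cell -x"""
    x,y,a=cell; R=np.array([[np.cos(a),-np.sin(a)],[np.sin(a),np.cos(a)]])
    pin=np.array([x,y])+R@[-62-out,85+side]; ga=a-PI/2-op
    c=pin+92.5*np.array([np.cos(ga),np.sin(ga)])
    return [c[0],c[1],ga,64+h]
E
python3 - <<'E'
from h import *
cell=(641.1,-301.0,-.3235); g=[502.5,16.4,-2.946,10]
st=ctrl.read_state(); print(st["ee_rot"],st["wrist_force"])
for q in (g,hung(cell,.45,28,40),hung(cell,.45,0),hung(cell,0,0)):
    p,o=pose(q)
    for f in(0,PI,-PI):
        j=ctrl.solve_ik(p,[o[0],o[1],o[2]+f]); print(np.round(p),round(f,1),None if j is None else np.round(j,2))
E
```

```text
[-3.14157809e+00 -1.29570559e-04 -1.13593574e+00] [ 0.75602021 -0.12640273  0.85374391]
[502.  16. 126.] 0 [-0.02  0.06  2.1  -0.    0.99  1.36]
[502.  16. 126.] 3.1 [-0.02  0.06  2.1  -0.    0.99 -1.78]
[502.  16. 126.] -3.1 [-0.02  0.06  2.1  -0.    0.99 -1.78]
[ 507. -254.  208.] 0 [-0.51  0.1   1.89 -0.    1.15  0.26]
[ 507. -254.  208.] 3.1 None
[ 507. -254.  208.] -3.1 None
[ 545. -267.  180.] 0 [-0.5   0.19  1.83 -0.    1.11  0.28]
[ 545. -267.  180.] 3.1 None
[ 545. -267.  180.] -3.1 None
[ 580. -288.  180.] 0 [-0.5   0.27  1.74 -0.    1.13 -0.18]
[ 580. -288.  180.] 3.1 None
[ 580. -288.  180.] -3.1 None
```

```bash
python3 - <<'E'
from fit import *
g=[502.5,16.4,-2.946,10]
p,o=pose(g)
ctrl.set_gripper(60)
ctrl.goto([p[0],p[1],280],o); ctrl.servo_line([p[0],p[1],150],rate=200); ctrl.servo_line(p,rate=60)
ctrl.set_gripper(0,force=45); s=ctrl.read_state(); print(s["grip_width"],s["wrist_force"],s["eef_pos"])
ctrl.servo_line([p[0],p[1],p[2]+45],rate=60)
ctrl.servo_line([p[0],p[1],296],rate=180)
s=ctrl.read_state(); print(s["grip_width"],s["wrist_force"],s["eef_pos"],s["time"])
for n in("top","side"):
    c=ctrl.capture(n); save(c,n+"1"); P=cloud(c).reshape(-1,3); P=P[P[:,2]>130]
    print(n,fit(P,(g[0],g[1],g[2]),GUARD[:1],GUARDC,180,True))
    if n=="side": cv2.imwrite("pics/side1c.png",c["color"][100:330,180:420,::-1].repeat(2,0).repeat(2,1))
E
```

```text
11.752357433274083 [ 0.47257904 -0.81710418  0.38240154] [502.59119407  16.16512076 126.06590806]
11.751836237157717 [-0.86244104 -0.01030679 -4.75612351] [501.67304661  16.40393729 294.56395753] 7.625
top (array([500.03439182,  15.86894943,  -2.92136205, 180.09014422]), 112, np.float64(0.8398719329516098))
side (array([502.01199165,  17.42987073,  -2.94671369, 178.58823146]), 4616, np.float64(0.7688735779086806))
```

View pics/side1c.png

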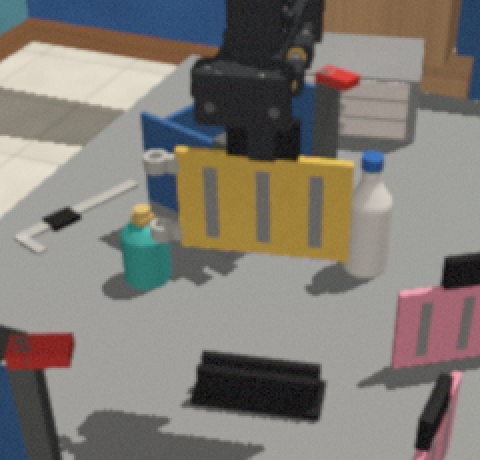

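```bash
cat > meas.py <<'E'
from fit import *
def measure(g,z,tag,zmin):
    for n in("top","side"):
        c=ctrl.capture(n); save(c,n+tag); P=cloud(c).reshape(-1,3); P=P[P[:,2]>4]
        gg,k,e=fit(P[P[:,2]>zmin],g[:3],GUARD[:1],GUARDC,z,True,g=8)
        cc,k2,e2=fit(P,(641.3,-300.5,-.323),CELL,CELLC,0,True,g=8)
        a=cc[2]; R=np.array([[np.cos(a),-np.sin(a)],[np.sin(a),np.cos(a)]])
        kn=gg[:2]-92.5*np.array([np.cos(gg[2]),np.sin(gg[2])])
        print(n,"guard",gg.round(3),k,"cell",cc.round(3),k2,"knuckle in cell",(R.T@(kn-cc[:2])).round(1),"open",round(a-PI/2-gg[2],3),"h",round(gg[3]-cc[3]-64,1))
E
python3 - <<'E'
from meas import *
cell=(641.3,-301.0,-.3235)
g=hung(cell,.33,112,30); p,o=pose(g); ctrl.goto(p,o)
g=hung(cell,.33,28,30); p,o=pose(g); print(g)
print(ctrl.servo_line(p,rate=100,guard=15))
s=ctrl.read_state(); print(s["wrist_force"],s["eef_pos"],p,s["time"])
measure(g,g[3],"2",60)
c=cv2.imread("pics/side2.png")[120:270,220:400]; cv2.imwrite("pics/side2c.png",cv2.resize(c,None,fx=4,fy=4,interpolation=cv2.INTER_CUBIC))
E
```

```text
[np.float64(524.8554262387963), np.float64(-264.6048391558935), -2.2242963267948967, 92]
False
[-0.34033714  0.13270889 -3.9087884 ] [ 525.45612677 -264.8981218   208.88810656] [np.float64(524.8554262387963), np.float64(-264.6048391558935), 208] 9.8333
top guard [ 524.116 -264.99    -2.225   93.235] 518 cell [ 6.39449e+02 -3.04337e+02 -3.23000e-01 -5.53000e-01] 3155 knuckle in cell [-91.8  88.2] open 0.331 h 29.8
side guard [ 525.631 -263.332   -2.223   93.705] 2183 cell [ 6.41711e+02 -3.01265e+02 -3.24000e-01  4.45000e-01] 4979 knuckle in cell [-92.3  86.6] open 0.328 h 29.3
```

View pics/side2c.png

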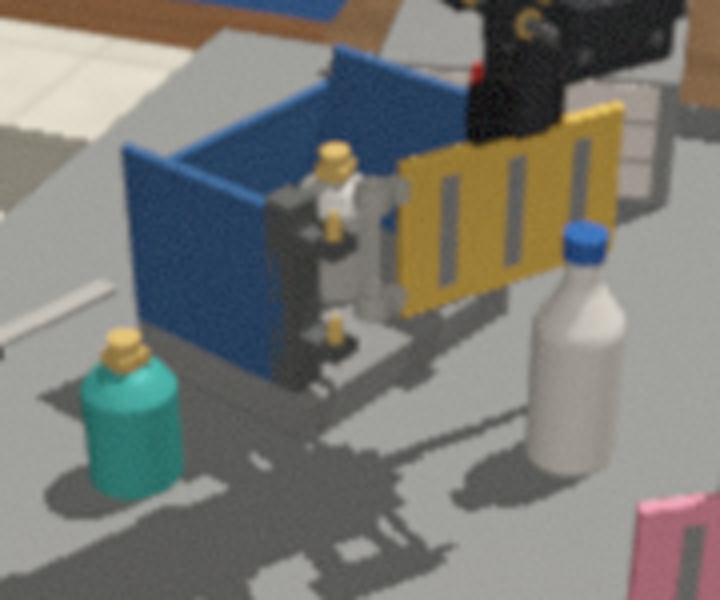

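```bash
python3 - <<'E'
from fit import *
cell=(641.7,-301.2,-.324); a=cell[2]; R=np.array([[np.cos(a),-np.sin(a)],[np.sin(a),np.cos(a)]])
for n in("top","side"):
    d=dict(np.load(n+"0.npz")); C=-d["R"].T@d["t"]
    hsv=cv2.cvtColor(d["color"],cv2.COLOR_RGB2HSV).astype(int)
    for nm,z in(("low",70),("up",138)):
        # predicted pixel of pin mid height
        X=np.r_[np.array(cell[:2])+R@[-62,85],z+8]; c=d["R"]@X+d["t"]; uv=np.array([d["fx"]*c[0]/c[2]+d["cx"],d["fy"]*c[1]/c[2]+d["cy"]])
        v,u=np.mgrid[:480,:640]; w=np.where((hsv[...,0]>12)&(hsv[...,0]<32)&(np.hypot(u-uv[0],v-uv[1])<9),np.clip(hsv[...,1]-90,0,None),0)
        ob=np.array([(w*u).sum(),(w*v).sum()])/max(w.sum(),1)
        ray=d["R"].T@[(ob[0]-d["cx"])/d["fx"],(ob[1]-d["cy"])/d["fy"],1]; Xw=C+ray*(z+8-C[2])/ray[2]
        print(n,nm,(w>0).sum(),uv.round(1),ob.round(1),"cell frame",(R.T@(Xw[:2]-cell[:2])).round(1))
a=cv2.imread("pics/top0.png")[185:245,375:425];b=cv2.imread("pics/top2.png")[185:245,375:425]
cv2.imwrite("pics/t2.png",cv2.resize(np.hstack([a,b]),None,fx=8,fy=8,interpolation=cv2.INTER_CUBIC))
E
```

```text
top low 33 [393.1 215.9] [396.7 213.7] cell frame [-54.1  78.5]
top up 34 [396.9 210. ] [396.8 213.5] cell frame [-70.   82.6]
side low 20 [303.5 201.5] [303.2 202.6] cell frame [-64.5  89. ]
side up 25 [303.1 175.6] [302.9 176.6] cell frame [-64.9  88.8]
```

View pics/t2.png

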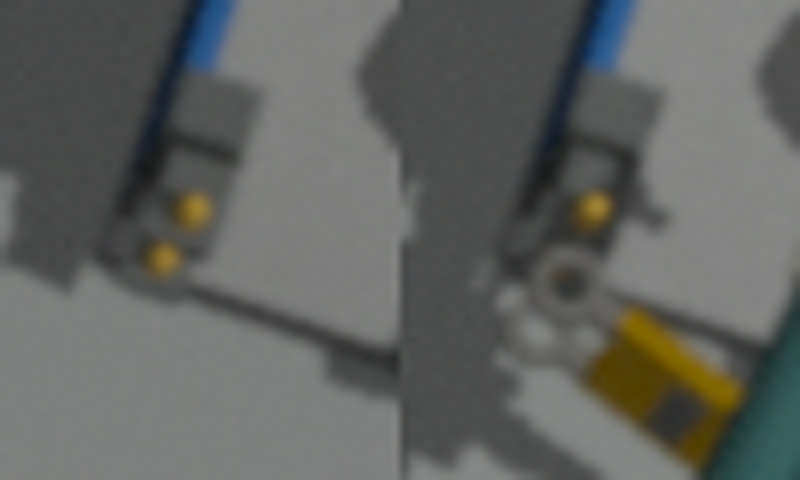

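```bash
python3 - <<'E'
from fit import *
d=dict(np.load("top0.npz")); C=-d["R"].T@d["t"]; a=-.324; R=np.array([[np.cos(a),-np.sin(a)],[np.sin(a),np.cos(a)]])
def w(u,v,z):
    r=d["R"].T@[(u-d["cx"])/d["fx"],(v-d["cy"])/d["fy"],1]; return (C+r*(z-C[2])/r[2])[:2]
pu,pl,k=w(398.7,210.8,149),w(394.8,216.9,81),w(395.6,219.8,180.5)
print(pu,pl,k,"knuckle-pin in cell axes",(R.T@(k-pu)).round(1),(R.T@(k-pl)).round(1))
E
```

```text
[ 607.49567257 -204.65760696] [ 606.81676821 -204.56307323] [ 579.58542335 -192.87908242] knuckle-pin in cell axes [-30.2   2.3] [-29.5   2.4]
```

```bash
python3 - <<'E'
from meas import *
cell=(640.7,-303.0,-.3235)
g=hung(cell,.33,26,30); p,o=pose(g); ctrl.servo_line(p,rate=60)
g=hung(cell,.33,26,0); p,o=pose(g)
print(ctrl.servo_line(p,rate=60,guard=12))
s=ctrl.read_state(); print(s["wrist_force"],s["eef_pos"],p,s["time"])
measure(g,g[3],"3",80)
b=cv2.resize(cv2.imread("pics/top3.png")[185:235,375:425],None,fx=8,fy=8,interpolation=cv2.INTER_CUBIC)
c=cv2.resize(cv2.imread("pics/side3.png")[150:225,265:340],(400,400),interpolation=cv2.INTER_CUBIC)
cv2.imwrite("pics/t3.png",np.hstack([b,c]))
E
```

```text
False
[ 0.7505046  -0.09021953 -3.42296563] [ 552.7061016  -276.09311269  205.66844496] [np.float64(552.69928493801), np.float64(-276.141447688237), 206] 10.8333
top guard [ 551.11  -276.321   -2.225   89.859] 551 cell [ 6.39433e+02 -3.04240e+02 -3.24000e-01 -4.15000e-01] 2430 knuckle in cell [-62.6  85.9] open 0.33 h 26.3
side guard [ 552.418 -274.245   -2.225   90.216] 2225 cell [ 6.41729e+02 -3.01252e+02 -3.24000e-01  4.11000e-01] 4843 knuckle in cell [-63.3  84.7] open 0.329 h 25.8
```

View pics/t3.png

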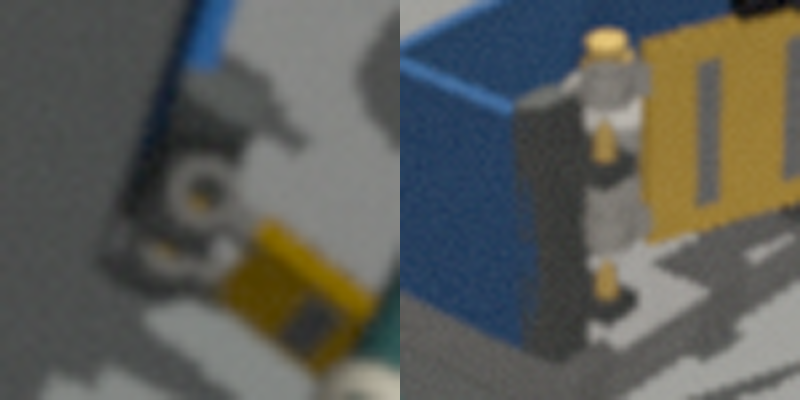

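Both rings sit over their pins: top (200,195) and (165,245), side (605,150) and (605,285). I'm shifting the guard about 0.9 mm in, then lowering it.

```bash
python3 - <<'E'
from meas import *
cell=(641.5,-303.5,-.3235)
g=hung(cell,.33,26,0); p,o=pose(g); ctrl.servo_line(p,rate=40)
for h in (14,9,5,2,0,-2):
    p,_=pose(hung(cell,.33,h,0)); r=ctrl.servo_line(p,rate=30,guard=15)
    s=ctrl.read_state(); print(h,r,s["wrist_force"].round(1),s["moment"].round(2),s["eef_pos"].round(1),np.round(p,1),round(s["time"],2))
    if r: break
measure(hung(cell,.33,h),64+max(h,0),"4",55)
E
```

```text
14 False [-0.  -0.2 -3.2] [-0.06  0.02  0.  ] [ 553.3 -276.5  193.6] [ 553.5 -276.6  194. ] 11.73
9 False [ 0.3  0.4 -4. ] [-0.07 -0.03 -0.02] [ 553.3 -276.5  188.6] [ 553.5 -276.6  189. ] 12.05
5 False [-0.2  0.3 -3.6] [-0.05  0.01 -0.  ] [ 553.3 -276.5  184.6] [ 553.5 -276.6  185. ] 12.33
2 False [-0.6 -0.1 -3.5] [-0.05 -0.01 -0.05] [ 553.3 -276.5  181.7] [ 553.5 -276.6  182. ] 12.58
0 False [-0.7  0.1 -3.9] [ 0.01 -0.06  0.01] [ 553.7 -276.7  180.1] [ 553.5 -276.6  180. ] 12.83
-2 False [-1.9 -0.4  1.4] [0.14 0.08 0.06] [ 553.9 -277.   179.1] [ 553.5 -276.6  178. ] 13.08
top guard [ 553.58  -275.49    -2.226   63.663] 547 cell [ 6.39486e+02 -3.04343e+02 -3.24000e-01 -6.28000e-01] 2603 knuckle in cell [-60.5  87.5] open 0.332 h 0.3
side guard [ 554.72  -274.137   -2.224   63.676] 2194 cell [ 6.41765e+02 -3.01280e+02 -3.24000e-01  6.89000e-01] 4621 knuckle in cell [-61.3  85.6] open 0.329 h -1.0
```

```bash
python3 - <<'E'
from meas import *
cell=(641.5,-303.5,-.3235)
ctrl.pause(.4); ctrl.set_gripper(18); ctrl.pause(.3)
s=ctrl.read_state(); print(s["grip_width"],s["wrist_force"].round(1),s["eef_pos"].round(1))
def go(op,guard=None,rate=50):
    p,o=pose(hung(cell,op,1)); return ctrl.servo_line(p,rot=o,rate=rate,guard=guard)
for op in np.arange(.27,.02,-.06):
    if go(op,12): print("contact",op); break
s=ctrl.read_state(); print(s["wrist_force"].round(1),s["time"])
measure(hung(cell,.06,0),64,"5",55)
for op in (.0,-.02,-.04,-.055,-.07):
    r=go(op,7,25); s=ctrl.read_state(); print(round(op,3),r,s["wrist_force"].round(1),s["time"])
    if r: break
measure(hung(cell,0,0),64,"6",55)
c=cv2.resize(cv2.imread("pics/side6.png")[120:245,230:400],None,fx=4,fy=4,interpolation=cv2.INTER_CUBIC)
cv2.imwrite("pics/s6.png",c)
E
```

```text
18.02422631110578 [-0.7  0.9 -0.3] [ 553.5 -276.5  177.8]
[-0.1  0.6 -0.2] 15.5
top guard [ 572.76  -288.922   -1.961   63.429] 475 cell [ 6.39496e+02 -3.04360e+02 -3.22000e-01 -6.70000e-01] 2475 knuckle in cell [-61.9  85.8] open 0.068 h 0.1
side guard [ 574.546 -285.729   -1.967   63.134] 1851 cell [ 6.41757e+02 -3.01300e+02 -3.24000e-01  5.43000e-01] 4725 knuckle in cell [-62.   85.6] open 0.073 h -1.4
0.0 False [ 0.1 -0.1  0.8] 15.8583
-0.02 False [0.2 1.5 1.6] 16.1083
-0.04 False [-1.1  0.5 -0.2] 16.3583
-0.055 False [-1.2 -0.8  0.3] 16.6083
-0.07 False [-6.   2.6  1.6] 16.8583
top guard [ 579.476 -290.771   -1.887   63.029] 461 cell [ 6.39303e+02 -3.04183e+02 -3.24000e-01 -5.04000e-01] 2483 knuckle in cell [-61.7  86.2] open -0.008 h -0.5
side guard [ 581.464 -288.591   -1.885   63.52 ] 1712 cell [ 6.41739e+02 -3.01289e+02 -3.24000e-01  5.23000e-01] 4833 knuckle in cell [-62.   85.4] open -0.009 h -1.0
```

View pics/s6.png

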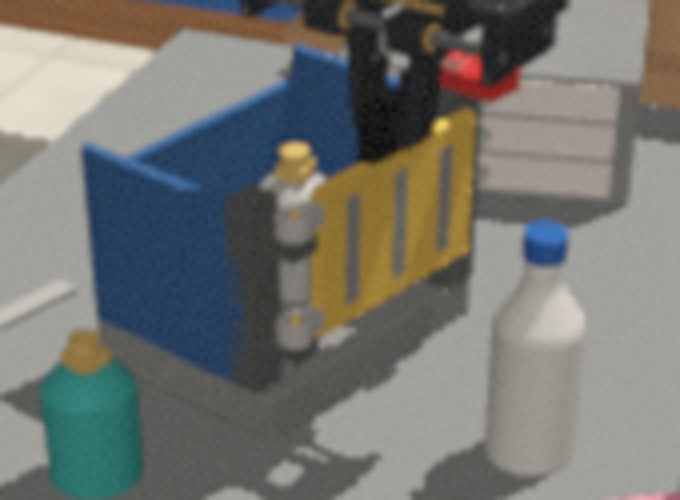

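```bash
python3 - <<'E'
from meas import *
cell=(641.5,-303.5,-.3235)
ctrl.pause(.3)
ctrl.set_gripper(44); p,o=pose(hung(cell,0,0)); ctrl.servo_line(p,rot=o,rate=30)
ctrl.servo_line([p[0],p[1],300],rate=120)
ctrl.goto([450,-60,330],[PI,0,-.8]); ctrl.pause(.5)
s=ctrl.read_state(); print(s["wrist_force"].round(1),s["time"])
measure(hung(cell,0,0),64,"7",55)
a=cv2.resize(cv2.imread("pics/side7.png")[120:245,230:400],(600,441)); b=cv2.resize(cv2.imread("pics/top7.png")[145:295,380:500],(200,250))
v=np.zeros((441,800,3),np.uint8); v[:,:600]=a; v[:250,600:]=b; cv2.imwrite("pics/s7.png",v)
E
```

```text
[0.3 0.2 0.1] 20.875
top guard [ 577.88  -289.881   -1.905   62.966] 878 cell [ 6.39323e+02 -3.04213e+02 -3.24000e-01 -6.35000e-01] 4526 knuckle in cell [-61.8  86.5] open 0.01 h -0.4
side guard [ 579.868 -287.981   -1.904   63.719] 1763 cell [ 6.41698e+02 -3.01288e+02 -3.24000e-01  4.68000e-01] 4911 knuckle in cell [-62.   85.4] open 0.009 h -0.7
```

View pics/s7.png

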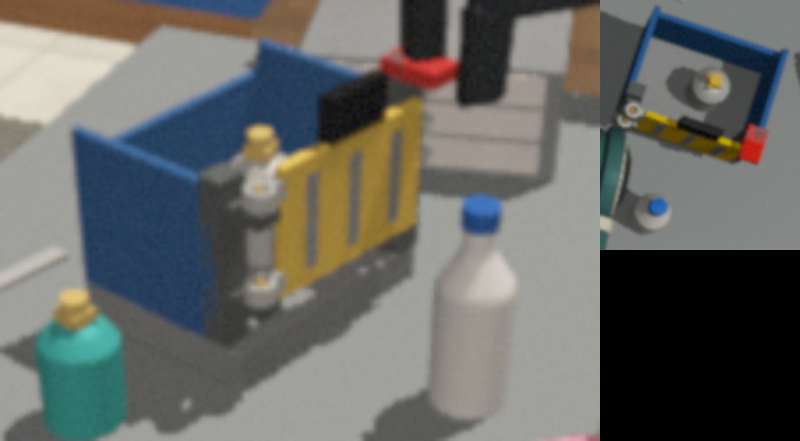

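The guard hangs shut under the keeper, 0.01 rad open. Both pins show in their rings, the bottle and vessel are standing in place, and the arm is clear.

```bash
python3 -c "
from workcell import ctrl
print(ctrl.finish_job())"
```

```text
the job is handed in; nothing more can be done
None
```

The yellow guard is hung on cell_b, the cell that holds the steel vessel, and swung shut under the red keeper. I handed the job in after about 21 s of robot time.

- **Hanging:** I lifted the guard from the rack and lowered it onto both pins at 0.33 rad open, keeping it clear of the bottle. I paused there, then loosened the grip and pushed the door shut against the strike post.
- **Last check, after letting go:**

| | Target | Side camera | Top camera |
|---|---|---|---|
| Knuckle axis in cell frame (mm) | -62, 85 | -62.0, 85.4 | -61.8, 86.5 |
| Height above seat (mm) | 0 | -0.7 | -0.4 |
| Opening (rad) | 0 | 0.009 | 0.010 |

- **Opening:** 0.01 rad puts the free end about 1.6 mm from the strike point.
- **Robot clear:** the wrist force was near zero with the arm moved away.
- **Bystanders:** in the last picture the vessel and bottle stood in place. I did not check the gauge and jar again, but the arm never worked near them.
- **Disagreement:** the two cameras put the cell about 3 mm apart in world coordinates. I therefore aligned the knuckles to the pins within each picture, where the cameras agreed to about 1–2 mm.

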